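# Stand filled tea cartons in the thickness gauge without denting them

### The arm

A 7-joint arm with a two-finger parallel gripper is mounted at the origin on the work surface. World frame = base frame: x ahead of the robot, y to its left, z up, the work surface at z = 0. Lengths are in m, angles in rad, forces in N, time in s.
With the tool pointing down it reaches from about 0.4 to 0.85 m from the base axis. Payload 4.5 kg.
Tool frame: the origin (TCP) lies midway between the tips of the shut fingers; the grasp point (between the pads) lies 19 mm behind it; z points along the fingers, y is the line along which they close (so a half turn about z gives the same grasp; the last joint's range is limited). The gripper opens to 88 mm and grips with 3 to 60 N. Pads are 18 mm wide; open, the fingers measure 123 mm over their backs; the gripper's body (75 mm by 187 mm) begins 45 mm behind the grasp point.
Start: joints at [1.191, 0.689, -0.195, 1.565, 0.157, 0.902, -0.215], TCP at [0.251, -0.572, 0.239] pointing down, gripper open.
Joint ranges: [-3.01, 3.01], [-0.46, 2.08], [-1.47, 1.51], [0.13, 2.56], [-1, 4.14], [0.04, 2.09], [-2.66, 2.66]. Speed limits (rad/s): [2.57, 2.57, 3.14, 3.14, 3.14, 3.14, 3.14].

### API

Orientations are given as a unit quaternion [x, y, z, w].
In Python, from plant import r, eyes, finish_job gives the robot as it stands. The module is installed in compiled form; this text tells all that it offers.
- The arm moves only by the tool move_arm, never from a script. Its argument "motion" is a list of rows, each a list of 7 numbers: the shift along the tool's x, y, z in mm, then the turn, a rotation vector about the tool's x, y, z in degrees, then the closure, from 0 (fully open) to 1 (shut). A call has 1 to 5 rows; each row is the pose to reach, as a shift and turn from the pose commanded when the call began, along the tool's axes at that moment; what a row does not reach only later rows make up. A row lasts 1/8 s, in which the tool goes at most 62.5 mm and 10.7 degrees, less where a joint would pass 70% of its speed; a pose out of reach is approached as far as the arm can. A call with a gripper value outside its range is refused whole. The fingers move at their own pace and stop on an object; "newtons" is the grip in N (left out, the last holds). Time passes only in rows, so rows that repeat a pose let the fingers close. It gives the time, the measured TCP pose, the force, the opening and the grip force at its end, in the units of the state.
- r.get_state(): the state, without advancing time (a new reading comes with each control period).
- eyes.snapshot(name): name is "side" or "top"; returns a dict with "frame" (400x640x3 uint8, red, green, blue), "z_map" (400x640 float32, m along the optical axis (not along the pixel's ray), 0 where there is no reading), "intrinsics" (3x3 intrinsics, pixels), "world_to_cam" (4x4, takes a point from world to camera coordinates). Camera axes: x right, y down, z forward; pixel columns grow to the right and rows downward; lengths in m; the calibration is good to about 2 mm. A picture is of the moment at which its call begins.
- finish_job(): hands the job in; it is judged then, once.
The state is a dict: "clock": time; "q": joint angles; "qd": joint speeds; "joint_torque": joint torques, N m; "tool_pos": TCP position; "eef_rot": TCP orientation; "contact_force": force on the tool from outside, world axes, zero at the start; "moment": the same for the moment, N m; "opening": opening from 0.0 (shut) to 1.0 (fully open); "finger_force": force on a finger pad.
Only numpy, scipy, OpenCV 4.12 (cv2) and the standard library are available. Lean on these libraries where they do the work, as an engineer would, in place of code of your own. Each camera call takes 0.05 s, during which the arm holds its last target. There are 200 camera calls.

### The job

Check the pack thickness of the three filled tea cartons: stand each one upright, squarely and fully down in the narrowest slot of the blue gauge that takes it (black in the wide slot, green in the middle, purple in the narrow one; the purple carton has been left in the wide slot), centred along the slot, and let go. The thin board dents easily, so hold the cartons lightly, never squeeze or press them with more than 35 N in all, and let them down slowly into the slots rather than dropping them; leave everything else on the bench where it is and do not bump the scanner.

Things in the scene. Friction and masses are not known exactly. Their poses are not given: they have to be found in the camera images.
- carton_thick: filled tea carton, black with an orange shoulder and lid: 90 mm long (x), 60 mm thick (y), 120 mm tall (z), about 260 g (-30 to +40 %). Origin: centre of its underside. Dents if all forces pressing on it (both pads, floor, walls) add up to over 35 N; a grip of 5 to 8 N a pad carries it. Starts upright on the bench, long side within 0.6 rad of world x.
- carton_medium: filled tea carton, green with a gold shoulder and lid: 90 mm long (x), 48 mm thick (y), 120 mm tall (z), about 200 g (-30 to +40 %). Origin: centre of its underside. Dents if all forces pressing on it (both pads, floor, walls) add up to over 35 N; a grip of 5 to 8 N a pad carries it. Starts upright on the bench, long side within 0.6 rad of world x.
- carton_thin: filled tea carton, purple with a cream shoulder and lid: 90 mm long (x), 36 mm thick (y), 120 mm tall (z), about 150 g (-30 to +40 %). Origin: centre of its underside. Dents if all forces pressing on it (both pads, floor, walls) add up to over 35 N; a grip of 5 to 8 N a pad carries it. Starts loose in the wide slot.
- gauge: fixed thickness gauge, turned up to 0.3 rad: aluminium plate 150 x 285 x 10 mm with four blue bars along x, 100 mm long, tops 65 mm above the bench. Three slots between them, open above and at the ends, narrowing towards -y, 34 mm of bar apart, mouths chamfered 7 mm a side; a colour inlay before each names its carton. Origin: centre of the underside; x along the slots
- slot_wide (a point): centre of the floor of the gauge's 65 mm wide slot (for carton_thick), 10 mm above the bench, +81 mm along the gauge's y; x along the slot, y across it, z up
- slot_medium (a point): centre of the floor of the gauge's 53 mm wide slot (for carton_medium), 10 mm above the bench, -12 mm along the gauge's y; x along the slot, y across it, z up
- slot_narrow (a point): centre of the floor of the gauge's 41 mm wide slot (for carton_thin), 10 mm above the bench, -93 mm along the gauge's y; x along the slot, y across it, z up
- scanner: bar-code scanner, fixed: base disc 90 mm across, a 13 mm pole that rises to 257 mm and bends towards the robot (-x); its head, 50 x 66 x 36 mm, hangs at 95 mm from the pole, 220 to 257 mm above the bench. Origin: underside of the base
- tin: bystander: round red tea tin with a gold lid, 79 mm across, 108 mm tall, stands in one of the three places of the cartons; origin centre of its underside
- foil_a: bystander: upright orange foil brick with gold seams, 42 x 64 x 103 mm tall, stands about 90 mm from the middle of the green carton, off the carton's +x (far) end; origin centre of its underside
- foil_b: bystander: upright orange foil brick with gold seams, 42 x 64 x 103 mm tall, stands about 90 mm from the middle of the black carton, off the carton's -x (near) end; origin centre of its underside
- tube_a: bystander: upright sample tube of tea with a blue cap, 30 mm across, 105 mm tall, about 50 g; stands about 71 mm from the green carton's middle on the carton's +y side, so about 32 mm clear of that face; origin centre of its underside
- tube_b: bystander: upright sample tube of tea with a red cap, 30 mm across, 105 mm tall, about 50 g; stands about 77 mm from the black carton's middle on the carton's +y side, so about 32 mm clear of that face; origin centre of its underside
- sanitiser: bystander: blue and clear pump bottle, 68 mm across, 190 mm tall; origin centre of its underside
- check_weight: bystander: 500 g steel check weight, 44 mm across, 73 mm tall; origin centre of its underside
- caliper: bystander: digital caliper lying flat, 200 mm long along its y, 13 mm thick; origin at the middle of its underside
There are look-alikes about, which are no part of the job. What is shaped like the carton_thin but pink is not meant. Leave any pink look-alike of the carton_medium alone.

How it is judged:
At the end, for the whole second after the job is handed in: Each carton stands in its own slot (thick in wide, medium in medium, thin in narrow): its underside within 4 mm of the slot floor, within 15 mm of the slot's centre along it and 6 mm across it, within 0.06 rad of upright and 0.08 rad of the slot's direction, at rest and released (x of carton_thick in the frame of slot_wide between -0.015 and 0.015 m and y of carton_thick in the frame of slot_wide between -0.006 and 0.006 m and z of carton_thick in the frame of slot_wide below 0.004 m and angle between each of carton_thick, carton_medium, carton_thin's own z axis and vertical below 0.06 rad and angle between the x axis of carton_thick and the x axis of slot_wide, either way round below 0.08 rad and linear speed of each of carton_thick, carton_medium, carton_thin below 0.02 m/s and contact force between each of carton_thick, carton_medium, carton_thin and the fingers below 0.1 N and x of carton_medium in the frame of slot_medium between -0.015 and 0.015 m and y of carton_medium in the frame of slot_medium between -0.006 and 0.006 m and z of carton_medium in the frame of slot_medium below 0.004 m and angle between the x axis of carton_medium and the x axis of slot_medium, either way round below 0.08 rad and x of carton_thin in the frame of slot_narrow between -0.015 and 0.015 m and y of carton_thin in the frame of slot_narrow between -0.006 and 0.006 m and z of carton_thin in the frame of slot_narrow below 0.004 m and angle between the x axis of carton_thin and the x axis of slot_narrow, either way round below 0.08 rad); the robot touches nothing.
It fails at once if a carton is pressed with more than 35 N in all (squeezed, jammed, struck or pushed down) and dents (contact force between any of carton_thick, carton_medium, carton_thin and anything else above 35 N).
It fails at once if a carton is dropped into its slot (moves faster than 0.35 m/s within 50 mm of the slot floor) ((horizontal distance between carton_thick and slot_wide below 0.03 m and z of carton_thick in the frame of slot_wide below 0.05 m and linear speed of carton_thick above 0.35 m/s) or (horizontal distance between carton_medium and slot_medium below 0.03 m and z of carton_medium in the frame of slot_medium below 0.05 m and linear speed of carton_medium above 0.35 m/s) or (horizontal distance between carton_thin and slot_narrow below 0.03 m and z of carton_thin in the frame of slot_narrow below 0.05 m and linear speed of carton_thin above 0.35 m/s)).
It fails at once if a bystander (tin, foil brick, sample tube, bottle, check weight or caliper) is pushed more than 15 mm or tipped (distance of any of tin, foil_a, foil_b, tube_a, tube_b, sanitiser, check_weight, caliper from where it was at the start of the episode above 0.015 m or angle between any of tin, foil_a, foil_b, tube_a, tube_b, sanitiser, check_weight, caliper's own z axis and vertical above 0.3 rad).
It fails at once if the arm, the gripper or a carton bumps the scanner (contact force between scanner and anything else above 3 N).
It also fails if it takes over 72 s, if anything falls off the work surface, if the arm or the gripper's body presses on something with over 40 N, if the wrist force passes 120 N, or if a joint passes its speed limit or range.

## Working session

There is one attempt and no reset: what is moved stays moved. The work goes in short steps, Python scripts to look and compute and a tool call to move; the robot and the scene stay as the last step left them, time stands still between calls to the robot, and variables do not carry over. Pictures are saved under pics/ and viewed, at most 10 in all, crops included, and the job is handed in when it is done.

Besides the shell and the picture viewer there is one more tool, called after ">>>" by a JSON object that holds its "method" and its "body", one argument or row to a line. move_arm: Moves the arm, as the interface text tells. Its arguments: {"type":"object","properties":{"motion":{"type":"array","items":{"type":"array","items":{"type":"number"}}},"newtons":{"type":"number"}},"required":["motion"]}

```bash
mkdir -p pics
cat > h.py <<'E'
import numpy as np, cv2
from plant import r, eyes, finish_job
def snap(n):
    s=eyes.snapshot(n); return s
def cloud(s):
    z=s["z_map"]; K=s["intrinsics"]; v,u=np.mgrid[:z.shape[0],:z.shape[1]]
    p=np.stack([(u-K[0,2])/K[0,0]*z,(v-K[1,2])/K[1,1]*z,z,np.ones_like(z)],-1)
    w=p@np.linalg.inv(s["world_to_cam"]).T
    w=w[...,:3]; w[z==0]=np.nan; return w
def save(s,name,box=None,k=1):
    f=s["frame"][...,::-1]
    if box: f=f[box[1]:box[3],box[0]:box[2]]
    if k!=1: f=cv2.resize(f,None,fx=k,fy=k,interpolation=cv2.INTER_CUBIC)
    cv2.imwrite("pics/"+name,f)
E
python3 - <<'E'
from h import *
for n in("top","side"):
    s=snap(n); np.savez(n+"0.npz",**s); save(s,n+"0.png",k=1.25)
    print(n,s["intrinsics"].round(1).tolist(),np.linalg.inv(s["world_to_cam"]).round(3).tolist())
st=r.get_state(); print({k:np.round(v,3).tolist() for k,v in st.items()})
E
```

```text
top [[429.6, 0.0, 324.9], [0.0, 429.6, 189.2], [0.0, 0.0, 1.0]] [[0.003, -0.985, 0.17, 0.305], [-1.0, -0.003, -0.001, 0.017], [0.002, -0.17, -0.985, 1.237], [0.0, 0.0, 0.0, 1.0]]
side [[461.9, 0.0, 324.3], [0.0, 461.9, 193.0], [0.0, 0.0, 1.0]] [[-0.843, -0.356, 0.404, -0.044], [-0.538, 0.536, -0.651, 0.894], [0.015, -0.766, -0.643, 0.899], [0.0, 0.0, 0.0, 1.0]]
{'clock': 0.1, 'q': [1.191, 0.69, -0.195, 1.566, 0.157, 0.903, -0.215], 'qd': [0.0, -0.003, -0.002, -0.004, -0.001, -0.0, -0.001], 'joint_torque': [-0.003, -52.85, -1.271, -15.384, -0.053, 0.002, 0.0], 'tool_pos': [0.251, -0.572, 0.238], 'eef_rot': [0.979, 0.205, -0.0, -0.001], 'contact_force': [-0.291, 0.804, 0.828], 'moment': [0.005, -0.031, 0.024], 'finger_force': 0.0, 'opening': 0.998}
```

View pics/top0.png

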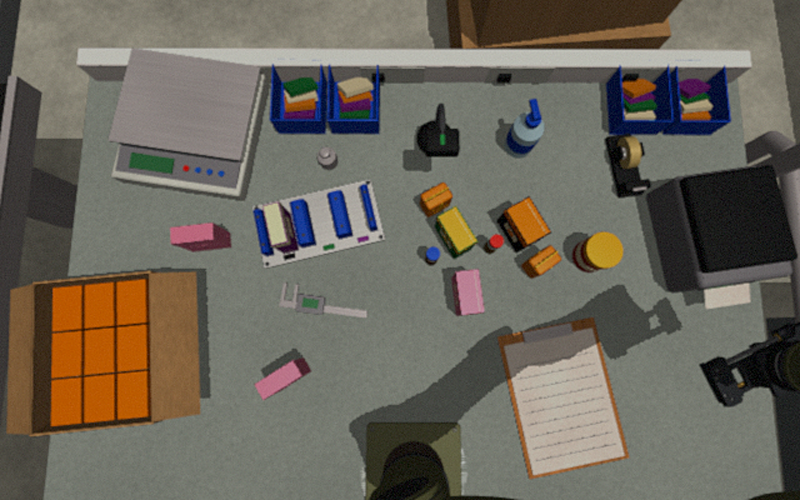

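View pics/side0.png

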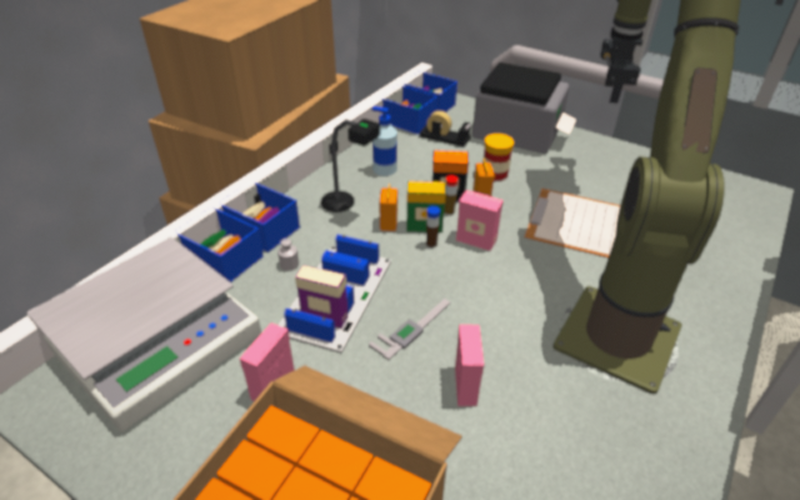

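The top view (800x500) shows the gauge at (318,222) with the cream-lidded purple carton in its left, wide slot at (278,227). The gold-lidded green carton is at (457,232) and the orange-lidded black one at (526,222). Other objects:
- **Foils:** (436,198) and (542,261)
- **Tubes:** blue (432,255), red (495,242)
- **Tin:** (600,250)
- **Scanner:** (440,138)
- **Bottle:** (526,132)
- **Weight:** (326,157)
- **Caliper:** (322,302)

Carton-like candidates are the purple one at (278,227) and pinks at (200,236), (282,378) and (468,292). The purple one has a cream lid and stands in the wide slot, so it is the thin carton. The pinks are decoys.

Run:
```python
from h import *
S={n:dict(np.load(n+"0.npz")) for n in("top","side")}
def rect(P): 
    (c,sz,a)=cv2.minAreaRect((P*1000).astype(np.float32)); return np.round(c,1),np.round(sz,1),round(a,1)
for n in S:
    s=S[n]; w=cloud(s); hsv=cv2.cvtColor(s["frame"],cv2.COLOR_RGB2HSV); H,Sa,V=[hsv[...,i].astype(int) for i in range(3)]
    z=w[...,2]
    inb=(w[...,0]>.3)&(w[...,0]<.95)&(abs(w[...,1])<.5)
    tests={"lids120":(z>.108)&(z<.132),"foil/tube":(z>.09)&(z<=.108),"bars":(z>.055)&(z<.073)&(H>100)&(H<130)&(Sa>120),"tall":z>.15,"plate":(z>.004)&(z<.016)&(V>120)&(Sa<60),"weight":(z>.06)&(z<.08)&(Sa<60)}
    for k,m in tests.items():
        m=(m&inb).astype(np.uint8); nl,L,st,_=cv2.connectedComponentsWithStats(m)
        for i in range(1,nl):
            if st[i,4]<25: continue
            q=L==i; P=w[q]; print(n,k,st[i,:5].tolist(),"z",np.round(np.median(P[:,2]),3),"hsv",np.median(hsv[q],0).tolist(),*rect(P[:,:2]))
s=S["top"]; a=s.copy(); 
A=s["frame"][130:225,190:350]; B=s["frame"][130:225,330:490]
cv2.imwrite("pics/crop.png",cv2.resize(np.vstack([A,B])[...,::-1],None,fx=3.1,fy=3.1,interpolation=cv2.INTER_CUBIC))
```

```text
top lids120 [410, 90, 25, 25, 259] z 0.125 hsv [94.0, 37.0, 133.0] [ 738.5 -248.4] [66.  60.8] 60.2
top lids120 [403, 158, 38, 40, 799] z 0.12 hsv [16.0, 230.0, 186.0] [ 532.8 -241.9] [90.8 62.3] 29.7
top lids120 [210, 161, 22, 38, 459] z 0.129 hsv [29.0, 55.0, 184.0] [523.6 292.5] [92.6 37.3] 14.3
top lids120 [349, 165, 33, 38, 637] z 0.12 hsv [23.0, 196.0, 186.0] [514.9 -91.1] [90.6 49.6] 30.2
top lids120 [141, 178, 32, 18, 428] z 0.12 hsv [172.0, 116.0, 187.0] [505.3 462.8] [38.4 79. ] 6.9
top lids120 [469, 186, 29, 29, 341] z 0.109 hsv [22.0, 208.0, 187.0] [ 472.5 -405.8] [74.  75.2] 76.7
top lids120 [364, 215, 23, 37, 667] z 0.12 hsv [170.0, 80.0, 187.0] [ 382.3 -115.7] [90.5 49. ] 6.7
top lids120 [134, 218, 24, 47, 864] z 0.119 hsv [15.0, 140.0, 131.0] [361.1 477.4] [120.6  50.1] 3.5
top foil/tube [150, 46, 58, 83, 3686] z 0.1 hsv [9.0, 20.0, 137.0] [792.8 439.5] [151.2 226.1] 82.0
top foil/tube [408, 101, 23, 17, 63] z 0.098 hsv [105.0, 63.0, 70.0] [ 724.3 -241.6] [66.  29.8] 62.6
top foil/tube [337, 146, 25, 22, 255] z 0.093 hsv [16.0, 216.0, 184.0] [593.6 -48.6] [40.3 60.4] 
[... 7140 characters left out ...]
15.4 292. ] 0.4
side weight [369, 142, 5, 6, 25] z 0.07 hsv [41.0, 17.0, 29.0] [ 484.  -233.9] [13.8  8.2] 29.2
side weight [181, 148, 25, 19, 136] z 0.071 hsv [13.0, 22.0, 146.0] [899.7 132.8] [96.3 10.3] 88.1
side weight [357, 151, 9, 6, 36] z 0.073 hsv [30.0, 12.5, 111.0] [ 483.  -167.4] [26. 12.] 38.6
side weight [144, 166, 34, 24, 177] z 0.072 hsv [10.0, 22.0, 146.0] [901.8 258.7] [119.9  11. ] 88.4
side weight [341, 177, 10, 6, 43] z 0.07 hsv [30.0, 16.0, 104.0] [459.  -31.2] [26.4 13.8] 27.9
side weight [225, 192, 9, 7, 49] z 0.069 hsv [7.0, 19.0, 178.0] [695.1 204.9] [22.1 19.9] 43.0
side weight [146, 236, 52, 39, 823] z 0.064 hsv [167.0, 11.0, 157.0] [650.6 447.7] [111.8  74.9] 84.5
```

View pics/crop.png

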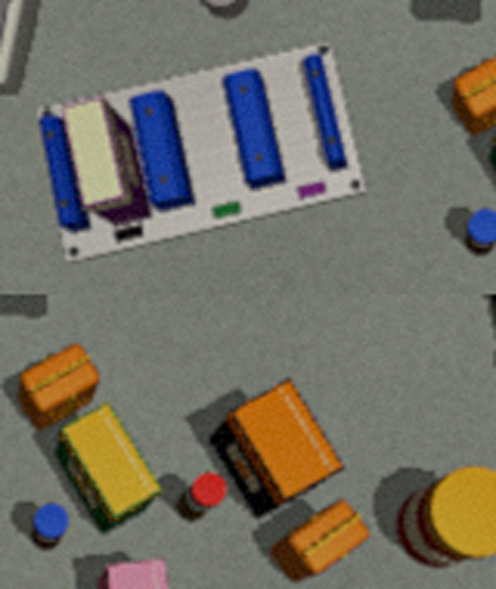

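The enlarged crop confirms it. The cream-lidded purple carton stands in the wide slot beside the black inlay. The gold/green carton has its foil and blue tube next to it, and the orange/black carton has its foil and red tube. The pink ones are left alone. Sizes (90x37, 90x50, 90x62 mm), heights and neighbour distances all fit. I start with the purple carton.

>>> {"method": "move_arm", "body": {
  "motion": [
    [41,-44,0,0,0,0,0.2],
    [82,-88,0,0,0,0,0.36],
    [123,-131,0,0,0,0,0.36],
    [165,-174,0,0,0,0,0.36],
    [206,-218,0,0,0,0,0.36]
  ],
  "newtons": 6
}}

```text
clock: 0.72
tool_pos: [0.3528, -0.288, 0.2387]
eef_rot: [0.979, 0.205, 0.0, -0.0]
contact_force: [1.1, -0.7, -0.1]
opening: 0.637
finger_force: 0.0
```

>>> {"method": "move_arm", "body": {
  "motion": [
    [46,-49,0,0,0,0,0.36],
    [92,-98,0,0,0,0,0.36],
    [138,-147,0,0,0,0,0.36],
    [174,-193,0,0,0,0,0.36],
    [210,-238,0,0,0,0,0.36]
  ]
}}

```text
clock: 1.35
tool_pos: [0.4478, 0.0095, 0.2386]
eef_rot: [0.979, 0.205, 0.0, 0.0]
contact_force: [2.2, -0.1, -0.5]
opening: 0.638
finger_force: 0.0
```

>>> {"method": "move_arm", "body": {
  "motion": [
    [45,-57,0,0,0,3,0.36],
    [90,-115,0,0,0,6,0.36],
    [140,-175,0,0,0,9.6,0.36],
    [180,-229,0,0,0,9.6,0.36],
    [180,-229,0,0,0,9.6,0.36]
  ]
}}

```text
clock: 1.98
tool_pos: [0.5198, 0.2934, 0.2383]
eef_rot: [0.992, 0.124, -0.0, -0.001]
contact_force: [-0.1, 0.1, 0.5]
opening: 0.637
finger_force: 0.0
```

```bash
cat >> h.py <<'E'
from scipy.spatial.transform import Rotation as R
def to(*wps):
    "shift (mm, tool axes) and tool-z turn from now to each (x,y,z mm, yaw deg)"
    st=r.get_state(); Q=R.from_quat(st["eef_rot"]); p=np.array(st["tool_pos"])*1000
    x=Q.apply([1,0,0]); yaw=np.degrees(np.arctan2(x[1],x[0]))
    print("t",round(st["clock"],2),"tcp",p.round(1),"yaw",round(yaw,2),"tilt",Q.apply([0,0,1]).round(3)[:2],"open",round(st["opening"]*88,1),"ff",round(st["finger_force"],1),"F",np.round(st["contact_force"],1))
    for w in wps:
        T=R.from_euler("xz",[180,w[3]],degrees=True); print(w,"->",Q.inv().apply(np.array(w[:3])-p).round(1),(Q.inv()*T).as_rotvec(degrees=True).round(1))
E
python3 -c "
from h import *
to((522.6,293.5,150,14),(522.6,293.5,76,14))"
```

```text
t 1.98 tcp [519.8 293.4 238.3] yaw 14.3 tilt [-0.     0.001] open 56.1 ff 0.0 F [-0.1  0.1  0.5]
(522.6, 293.5, 150, 14) -> [ 2.7  0.7 88.3] [-0.1  0.   0.3]
(522.6, 293.5, 76, 14) -> [  2.7   0.8 162.3] [-0.1  0.   0.3]
```

>>> {"method": "move_arm", "body": {
  "motion": [
    [2.7,0.8,45,0,0,0,0.36],
    [2.7,0.8,90,0,0,0,0.36],
    [2.7,0.8,125,0,0,0,0.36],
    [2.7,0.8,150,0,0,0,0.36],
    [2.7,0.8,162,0,0,0,0.36]
  ]
}}

```text
clock: 2.6
tool_pos: [0.5221, 0.289, 0.075]
eef_rot: [0.992, 0.123, -0.001, 0.001]
contact_force: [0.6, 0.3, -0.4]
opening: 0.639
finger_force: 0.0
```

>>> {"method": "move_arm", "body": {
  "motion": [
    [0,0,0,0,0,0,0.42],
    [0,0,0,0,0,0,0.48],
    [0,0,0,0,0,0,0.54],
    [0,0,0,0,0,0,0.6],
    [0,0,0,0,0,0,0.65]
  ],
  "newtons": 6
}}

```text
clock: 3.22
tool_pos: [0.5236, 0.2901, 0.0775]
eef_rot: [0.992, 0.123, 0.001, -0.0]
contact_force: [-0.5, 1.3, 4.6]
opening: 0.409
finger_force: 6.0
```

>>> {"method": "move_arm", "body": {
  "motion": [
    [0,0,0,0,0,0,0.7],
    [0,0,0,0,0,0,0.7]
  ]
}}

```text
clock: 3.48
tool_pos: [0.5235, 0.2901, 0.0775]
eef_rot: [0.992, 0.123, 0.001, -0.0]
contact_force: [-0.8, 0.5, 5.7]
opening: 0.411
finger_force: 6.0
```

```bash
python3 -c "
from h import *
to()"
```

```text
t 3.48 tcp [523.5 290.1  77.5] yaw 14.13 tilt [0.001 0.001] open 36.2 ff 6.0 F [-0.8  0.5  5.7]
```

>>> {"method": "move_arm", "body": {
  "motion": [
    [0,0,-3,0,0,0,0.7],
    [0,0,-8,0,0,0,0.7],
    [0,0,-15,0,0,0,0.7],
    [0,0,-25,0,0,0,0.7],
    [0,0,-35,0,0,0,0.7]
  ]
}}

```text
clock: 4.1
tool_pos: [0.5232, 0.2895, 0.1125]
eef_rot: [0.992, 0.123, 0.0, -0.0]
contact_force: [0.2, -0.1, -1.3]
opening: 0.406
finger_force: 6.0
```

```bash
python3 -c "
from h import *
to()"
```

```text
t 4.1 tcp [523.2 289.5 112.5] yaw 14.1 tilt [0. 0.] open 35.7 ff 6.0 F [ 0.2 -0.1 -1.3]
```

>>> {"method": "move_arm", "body": {
  "motion": [
    [0,0,-15,0,0,0,0.7],
    [0,0,-30,0,0,0,0.7],
    [0,0,-40,0,0,0,0.7],
    [0,0,-45,0,0,0,0.7],
    [0,0,-45,0,0,0,0.7]
  ]
}}

```text
clock: 4.72
tool_pos: [0.5231, 0.2896, 0.1569]
eef_rot: [0.992, 0.123, 0.0, -0.0]
contact_force: [-0.3, 0.6, -0.9]
opening: 0.411
finger_force: 6.0
```

```bash
python3 -c "
from h import *
u=np.array([-.2385,.9711]);o=np.array([548.5,221.2]);n=o-93*u;print(n)
to((*n,157,13.8))
s=snap('side'); np.savez('side1.npz',**s); save(s,'side1.png',(200,100,440,280),3)
s=snap('top'); np.savez('top1.npz',**s)
"
```

```text
[570.6805 130.8877]
t 4.72 tcp [523.1 289.6 156.9] yaw 14.11 tilt [0. 0.] open 36.2 ff 6.0 F [-0.3  0.6 -0.9]
(np.float64(570.6805), np.float64(130.8877), 157, 13.8) -> [ 7.400e+00  1.655e+02 -1.000e-01] [-0.  -0.   0.3]
```

View pics/side1.png

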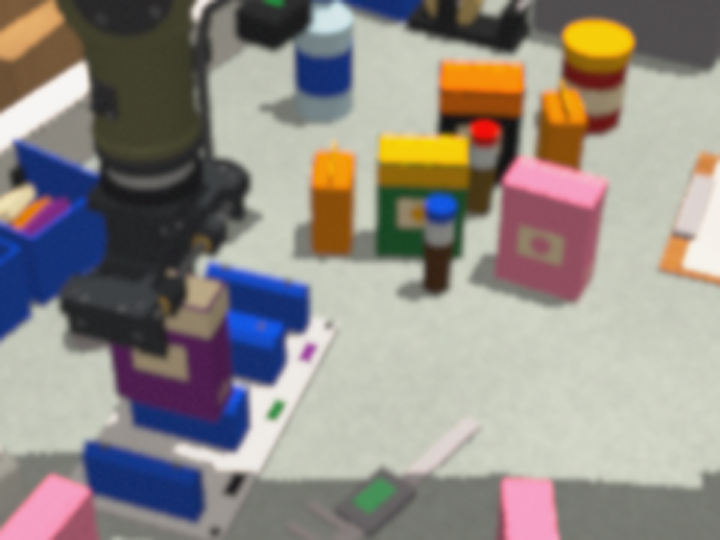

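The crop shows the purple carton held upright, with its lower edge at about (120-228, 395-418). The bars and inlays below it are clear. Next I measure where it sits in the hand from its faces in this view.

```bash
cat >> h.py <<'E'
def held(s,hlo,hhi,smin,yaw,tcp,zlo,zhi,vmin=20):
    "visible faces of a held carton in the tcp frame (x along, y across): percentiles"
    w=cloud(s)*1000; hsv=cv2.cvtColor(s["frame"],cv2.COLOR_RGB2HSV).astype(int)
    d=w[...,:2]-np.array(tcp[:2]); c,sn=np.cos(np.radians(yaw)),np.sin(np.radians(yaw))
    x=d[...,0]*c+d[...,1]*sn; y=-d[...,0]*sn+d[...,1]*c; z=w[...,2]
    m=(abs(x)<75)&(abs(y)<75)&(z>zlo)&(z<zhi)&(hsv[...,0]>=hlo)&(hsv[...,0]<=hhi)&(hsv[...,1]>=smin)&(hsv[...,2]>=vmin)
    X,Y,Z=x[m],y[m],z[m]
    f=abs(X)<30; A=np.c_[X[f],Z[f]-Z[f].mean(),np.ones(f.sum())]; k=np.linalg.lstsq(A,Y[f],rcond=None)[0]
    print("n",m.sum(),"x 2/98%",np.percentile(X,[1,3,97,99]).round(1),"yface med",np.median(Y[f]).round(1),"slope dydx",k[0].round(3),"dydz",k[1].round(3),"at x=0",k[2].round(1),"z",np.percentile(Z,[1,99]).round(1))
E
python3 -c "
from h import *
s=dict(np.load('side1.npz'))
held(s,135,165,60,14.1,(523.1,289.6),95,170)
w=cloud(s)*1000;hsv=cv2.cvtColor(s['frame'],cv2.COLOR_RGB2HSV).astype(int)
# bar vertical +y faces in gauge frame of the top-camera estimate
a=np.radians(13.8);d=w[...,:2]-np.array([549.2,220.6]);gx=d[...,0]*np.cos(a)+d[...,1]*np.sin(a);gy=-d[...,0]*np.sin(a)+d[...,1]*np.cos(a);z=w[...,2]
b=(hsv[...,0]>105)&(hsv[...,0]<120)&(hsv[...,1]>150)
for lo,hi in((-150,-125),(-85,-55),(5,30),(95,125)):
    m=b&(gy>lo)&(gy<hi)&(abs(gx)<60)&(z>20)&(z<52); 
    if m.sum()>5:print((lo,hi),m.sum(),'gy med',np.median(gy[m]).round(1),np.percentile(gy[m],[10,90]).round(1))
m=b&(abs(gx)<80)&(abs(gy)<140)&(z>61)&(z<69);
for lo,hi in((-140,-110),(-75,-35),(10,50),(105,140)):
    q=m&(gy>lo)&(gy<hi)
    if q.sum()>5: print('tops',q.sum(),np.percentile(gx[q],[2,98]).round(1),np.percentile(gy[q],[2,98]).round(1))
m=(hsv[...,1]<50)&(z>6)&(z<14)&(abs(gx)<85)&(abs(gy)<155); print('plate gx',np.percentile(gx[m],[1,99]),'gy',np.percentile(gy[m],[1,99]))
"
```

```text
n 593 x 2/98% [-47.3 -46.9  36.9  39.3] yface med 18.8 slope dydx 0.002 dydz -0.004 at x=0 18.8 z [ 95.9 169.1]
tops 55 [-50.2  42.5] [-119.6 -112.1]
tops 119 [-51.8  -2. ] [-64.  -37.4]
tops 24 [-52.2 -43. ] [29.1 48.4]
tops 98 [-48.2  42.4] [123.2 134.2]
plate gx [-76.98103582  70.39038306] gy [-131.53420827  145.82856483]
```

```bash
cat >> h.py <<'E'
def bars(s,o=(549.2,220.6),yaw=13.8):
    w=cloud(s)*1000;hsv=cv2.cvtColor(s['frame'],cv2.COLOR_RGB2HSV).astype(int)
    a=np.radians(yaw);d=w[...,:2]-np.array(o);gx=d[...,0]*np.cos(a)+d[...,1]*np.sin(a);gy=-d[...,0]*np.sin(a)+d[...,1]*np.cos(a);z=w[...,2]
    b=(hsv[...,0]>105)&(hsv[...,0]<120)&(hsv[...,1]>150)
    for e in(-113.5,-38.5,48.5,136):
        m=b&(abs(gy-e)<10)&(abs(gx)<55)&(z>18)&(z<54)
        if m.sum()>10:
            k=np.polyfit(gx[m],gy[m],1);print('face',e,m.sum(),'meas',np.median(gy[m]).round(1),'yaw err deg',np.degrees(k[0]).round(2),'gx',np.percentile(gx[m],[1,99]).round(1))
E
python3 -c "
from h import *
for n in('side0','side1'):
  print(n);bars(dict(np.load(n+'.npz')))
"
```

```text
side0
face -113.5 296 meas -111.0 yaw err deg -0.21 gx [-51.2  43. ]
face -38.5 223 meas -36.2 yaw err deg 0.89 gx [-52.2  41.5]
face 48.5 15 meas 44.2 yaw err deg -45.47 gx [-52.5 -50. ]
face 136 340 meas 133.6 yaw err deg 0.57 gx [-51.5  43.1]
side1
face -113.5 228 meas -111.3 yaw err deg 0.42 gx [-51.8  21.6]
face -38.5 143 meas -36.1 yaw err deg 2.5 gx [-52.5 -10.8]
face 48.5 235 meas 51.0 yaw err deg 1.28 gx [-51.9  43. ]
face 136 343 meas 133.6 yaw err deg 0.14 gx [-51.7  43.9]
```

Side-view comparison: carton face at +18.8 against the expected 18, and bar faces +2.4 from the top-view estimate. The gauge is therefore +1.6 mm across in robot terms, and the slot_narrow target for the tool is (571.0, 131.8).

>>> {"method": "move_arm", "body": {
  "motion": [
    [1,25,0,0,0,0,0.7],
    [3,65,0,0,0,0,0.7],
    [6,110,0,0,0,0,0.7],
    [8,150,0,0,0,0,0.7],
    [8,164.7,0,0,0,0,0.7]
  ]
}}

```text
clock: 5.45
tool_pos: [0.5714, 0.1282, 0.1562]
eef_rot: [0.993, 0.121, -0.0, 0.001]
contact_force: [0.3, -0.2, -1.4]
opening: 0.408
finger_force: 6.0
```

>>> {"method": "move_arm", "body": {
  "motion": [
    [0,0,0,0,0,0,0.7],
    [0,0,0,0,0,0,0.7]
  ]
}}

```text
clock: 5.7
tool_pos: [0.5703, 0.1344, 0.1566]
eef_rot: [0.992, 0.124, -0.0, -0.001]
contact_force: [-0.1, 0.5, -1.3]
opening: 0.408
finger_force: 6.0
```

```bash
python3 -c "
from h import *
to((571,131.8,137,14))
"
```

```text
t 5.7 tcp [570.3 134.4 156.6] yaw 14.29 tilt [-0.001  0.002] open 35.9 ff 6.0 F [-0.1  0.5 -1.3]
(571, 131.8, 137, 14) -> [ 0.   2.8 19.6] [-0.1  0.   0.3]
```

>>> {"method": "move_arm", "body": {
  "motion": [
    [0,0,3,0,0,0,0.7],
    [0,0,7,0,0,0,0.7],
    [0,0,10,0,0,0,0.7],
    [0,0,10,0,0,0,0.7],
    [0,0,10,0,0,0,0.7]
  ]
}}

```text
clock: 6.32
tool_pos: [0.571, 0.1317, 0.1467]
eef_rot: [0.992, 0.123, 0.0, 0.0]
contact_force: [0.2, 0.6, -1.7]
opening: 0.411
finger_force: 6.0
```

```bash
python3 -c "
from h import *
to((571,131.8,137,14))
s=snap('side'); np.savez('side2.npz',**s); save(s,'side2.png',(200,130,360,270),4)
st=r.get_state();held(s,135,165,60,14.1,np.array(st['tool_pos'])*1000,85,160);bars(s)
"
```

```text
t 6.33 tcp [571.  131.7 146.7] yaw 14.1 tilt [ 0. -0.] open 36.2 ff 6.0 F [ 0.2  0.6 -1.7]
(571, 131.8, 137, 14) -> [-0.  -0.1  9.7] [ 0.  -0.   0.1]
n 521 x 2/98% [-47.4 -47.1  37.8  39.4] yface med 18.9 slope dydx 0.013 dydz -0.009 at x=0 18.8 z [ 85.9 158.6]
face -113.5 216 meas -111.1 yaw err deg 0.04 gx [-52.   42.6]
face -38.5 311 meas -36.4 yaw err deg 0.67 gx [-52.3  43.7]
face 48.5 334 meas 50.7 yaw err deg 0.73 gx [-52.1  43.8]
face 136 340 meas 133.7 yaw err deg 0.01 gx [-51.5  42.8]
```

>>> {"method": "move_arm", "body": {
  "motion": [
    [0,0,6,0,0,0,0.7],
    [0,0,13,0,0,0,0.7],
    [0,0,20,0,0,0,0.7],
    [0,0,27,0,0,0,0.7],
    [0,0,33,0,0,0,0.7]
  ]
}}

```text
clock: 7.0
tool_pos: [0.5709, 0.1317, 0.1131]
eef_rot: [0.992, 0.123, -0.0, 0.0]
contact_force: [-0.0, 0.4, -2.1]
opening: 0.411
finger_force: 6.0
```

>>> {"method": "move_arm", "body": {
  "motion": [
    [0,0,7,0,0,0,0.7],
    [0,0,14,0,0,0,0.7],
    [0,0,21,0,0,0,0.7],
    [0,0,27,0,0,0,0.7],
    [0,0,32,0,0,0,0.7]
  ]
}}

```text
clock: 7.62
tool_pos: [0.5709, 0.1317, 0.0813]
eef_rot: [0.992, 0.123, -0.0, 0.0]
contact_force: [-0.8, 0.1, -1.9]
opening: 0.412
finger_force: 6.0
```

>>> {"method": "move_arm", "body": {
  "motion": [
    [0,0,1,0,0,0,0.7],
    [0,0,2,0,0,0,0.7],
    [0,0,3,0,0,0,0.7],
    [0,0,3,0,0,0,0.7]
  ]
}}

```text
clock: 8.12
tool_pos: [0.571, 0.1317, 0.0788]
eef_rot: [0.992, 0.123, 0.0, 0.0]
contact_force: [-0.8, -0.2, -1.6]
opening: 0.408
finger_force: 6.0
```

>>> {"method": "move_arm", "body": {
  "motion": [
    [0,0,0.7,0,0,0,0.7],
    [0,0,1.3,0,0,0,0.7],
    [0,0,2,0,0,0,0.7],
    [0,0,2,0,0,0,0.7]
  ]
}}

```text
clock: 8.62
tool_pos: [0.5709, 0.1318, 0.0774]
eef_rot: [0.992, 0.123, 0.0, 0.0]
contact_force: [-1.0, -0.5, 5.3]
opening: 0.409
finger_force: 6.0
```

>>> {"method": "move_arm", "body": {
  "motion": [
    [0,0,0,0,0,0,0.55],
    [0,0,0,0,0,0,0.45],
    [0,0,0,0,0,0,0.36],
    [0,0,-10,0,0,0,0.36],
    [0,0,-35,0,0,0,0.36]
  ]
}}

```text
clock: 9.25
tool_pos: [0.5702, 0.1316, 0.1116]
eef_rot: [0.992, 0.123, -0.001, 0.0]
contact_force: [1.3, 0.2, 0.1]
opening: 0.638
finger_force: 0.0
```

>>> {"method": "move_arm", "body": {
  "motion": [
    [0,0,-45,0,0,0,0.36],
    [0,0,-90,0,0,0,0.36],
    [0,0,-120,0,0,0,0.3],
    [-20,10,-128,0,0,0,0.295],
    [-55,28,-128,0,0,0,0.295]
  ]
}}

```text
clock: 9.88
tool_pos: [0.5253, 0.0919, 0.2413]
eef_rot: [0.992, 0.124, 0.002, -0.0]
contact_force: [-0.1, -0.7, 1.2]
opening: 0.708
finger_force: 0.0
```

>>> {"method": "move_arm", "body": {
  "motion": [
    [-41,22,0,0,0,0,0.295],
    [-45,58,0,0,0,-4,0.295],
    [-48,100,0,0,0,-9,0.295],
    [-51,140,0,0,0,-13,0.295],
    [-53,173,0,0,0,-16,0.295]
  ]
}}

```text
clock: 10.5
tool_pos: [0.5153, -0.0915, 0.2404]
eef_rot: [0.966, 0.26, 0.0, 0.0]
contact_force: [0.9, 0.5, 0.1]
opening: 0.706
finger_force: 0.0
```

>>> {"method": "move_arm", "body": {
  "motion": [
    [0,0,0,0,0,0,0.295],
    [0,0,0,0,0,0,0.295],
    [0,0,0,0,0,0,0.295]
  ]
}}

```text
clock: 10.88
tool_pos: [0.5152, -0.0878, 0.2399]
eef_rot: [0.965, 0.261, 0.0, -0.0]
contact_force: [-0.1, 0.6, -0.3]
opening: 0.706
finger_force: 0.0
```

```bash
python3 -c "
from h import *
to((514.5,-89.5,150,30.2),(514.5,-89.5,66,30.2))
s=snap('top');np.savez('top3.npz',**s);w=cloud(s)*1000;hsv=cv2.cvtColor(s['frame'],cv2.COLOR_RGB2HSV);
m=(w[...,2]>118)&(w[...,2]<138)&(w[...,0]>500)&(w[...,0]<650)&(w[...,1]>80)&(w[...,1]<350)
P=w[m];print(m.sum(),np.median(P[:,2]),cv2.minAreaRect(P[:,:2].astype(np.float32)))
"
```

```text
t 10.88 tcp [515.2 -87.8 239.9] yaw 30.24 tilt [0.    0.001] open 62.1 ff 0.0 F [-0.1  0.6 -0.3]
(514.5, -89.5, 150, 30.2) -> [-1.5  1.2 89.9] [-0. -0.  0.]
(514.5, -89.5, 66, 30.2) -> [ -1.5   1.2 173.9] [-0. -0.  0.]
475 130.1658903514866 ((571.2853393554688, 131.54888916015625), (91.68489074707031, 36.67068862915039), 14.06621265411377)
```

The purple carton stands in the narrow slot, 0.2 mm off centre along and 1.2 mm across, with its lid at 130 mm and yaw 14.1. Now the green one.

>>> {"method": "move_arm", "body": {
  "motion": [
    [-1.8,2.2,40,0,0,0,0.32],
    [-1.8,2.2,80,0,0,0,0.32],
    [-1.8,2.2,100,0,0,0,0.32],
    [-1.8,2.2,100,0,0,0,0.32],
    [-1.8,2.2,100,0,0,0,0.32]
  ]
}}

```text
clock: 11.55
tool_pos: [0.5154, -0.0918, 0.1405]
eef_rot: [0.966, 0.26, 0.001, 0.0]
contact_force: [-0.2, -1.1, 0.4]
opening: 0.68
finger_force: 0.0
```

```bash
python3 -c "
from h import *
to((514.8,-90.6,67,30.2))
"
```

```text
t 11.55 tcp [515.4 -91.8 140.5] yaw 30.16 tilt [ 0.001 -0.   ] open 59.8 ff 0.0 F [-0.2 -1.1  0.4]
(514.8, -90.6, 67, 30.2) -> [-0.  -1.5 73.5] [ 0.  -0.1 -0. ]
```

>>> {"method": "move_arm", "body": {
  "motion": [
    [0,-0.7,15,0,0,0,0.32],
    [0,-0.7,35,0,0,0,0.32],
    [0,-0.7,55,0,0,0,0.32],
    [0,-0.7,68,0,0,0,0.32],
    [0,-0.7,72,0,0,0,0.32]
  ]
}}

```text
clock: 12.18
tool_pos: [0.5142, -0.0916, 0.067]
eef_rot: [0.966, 0.26, -0.0, -0.0]
contact_force: [0.1, 1.1, -0.7]
opening: 0.68
finger_force: 0.0
```

>>> {"method": "move_arm", "body": {
  "motion": [
    [0,0,0,0,0,0,0.32],
    [0,0,0,0,0,0,0.37],
    [0,0,0,0,0,0,0.42],
    [0,0,0,0,0,0,0.47],
    [0,0,0,0,0,0,0.52]
  ],
  "newtons": 7
}}

```text
clock: 12.8
tool_pos: [0.5146, -0.0917, 0.0681]
eef_rot: [0.966, 0.26, 0.0, 0.0]
contact_force: [-0.8, 0.5, 4.0]
opening: 0.547
finger_force: 7.0
```

>>> {"method": "move_arm", "body": {
  "motion": [
    [0,0,0,0,0,0,0.56],
    [0,0,0,0,0,0,0.56],
    [0,0,0,0,0,0,0.56]
  ]
}}

```text
clock: 13.18
tool_pos: [0.5146, -0.0917, 0.0681]
eef_rot: [0.966, 0.26, 0.0, 0.0]
contact_force: [-0.6, 0.1, 5.4]
opening: 0.543
finger_force: 7.0
```

>>> {"method": "move_arm", "body": {
  "motion": [
    [0,0,-4,0,0,0,0.56],
    [0,0,-15,0,0,0,0.56],
    [0,0,-45,0,0,0,0.56],
    [0,0,-85,0,0,0,0.56],
    [0,0,-125,0,0,0,0.56]
  ]
}}

```text
clock: 13.8
tool_pos: [0.514, -0.0918, 0.1942]
eef_rot: [0.966, 0.26, -0.0, -0.0]
contact_force: [1.4, 0.3, -0.4]
opening: 0.543
finger_force: 7.0
```

>>> {"method": "move_arm", "body": {
  "motion": [
    [2,-8,-20,0,0,0,0.56],
    [8,-35,-27,0,0,0,0.56],
    [18,-78,-27,0,0,0,0.56],
    [30,-114,-27,0,0,0,0.56],
    [66,-146,-27,0,0,0,0.56]
  ]
}}

```text
clock: 14.42
tool_pos: [0.4964, 0.0675, 0.2202]
eef_rot: [0.966, 0.259, -0.001, 0.0]
contact_force: [1.0, 0.2, -0.6]
opening: 0.539
finger_force: 7.0
```

>>> {"method": "move_arm", "body": {
  "motion": [
    [39,-32,0,0,0,4,0.56],
    [79,-64,0,0,0,9,0.56],
    [108,-88,0,0,0,13,0.56],
    [118,-95,0,0,0,16.2,0.56],
    [118,-95,0,0,0,16.2,0.56]
  ]
}}

```text
clock: 15.05
tool_pos: [0.5523, 0.2102, 0.2198]
eef_rot: [0.992, 0.122, -0.0, -0.0]
contact_force: [-0.3, -0.7, -0.7]
opening: 0.544
finger_force: 7.0
```

>>> {"method": "move_arm", "body": {
  "motion": [
    [0,0,10,0,0,0,0.56],
    [0,0,25,0,0,0,0.56],
    [0,0,40,0,0,0,0.56],
    [0,0,55,0,0,0,0.56],
    [0,0,60,0,0,0,0.56]
  ]
}}

```text
clock: 15.68
tool_pos: [0.5519, 0.2086, 0.1581]
eef_rot: [0.993, 0.121, -0.001, 0.0]
contact_force: [1.0, 0.0, -2.2]
opening: 0.545
finger_force: 7.0
```

>>> {"method": "move_arm", "body": {
  "motion": [
    [0,0,0,0,0,0,0.56],
    [0,0,0,0,0,0,0.56]
  ]
}}

```text
clock: 15.92
tool_pos: [0.5531, 0.2093, 0.1601]
eef_rot: [0.993, 0.121, 0.001, -0.0]
contact_force: [-0.8, -0.5, -0.8]
opening: 0.541
finger_force: 7.0
```

```bash
python3 -c "
from h import *
to((552,209.4,140,14))
s=snap('side'); np.savez('side4.npz',**s)
st=r.get_state();p=np.array(st['tool_pos'])*1000;held(s,45,95,80,14,p,p[2]-60,p[2]+20);bars(s)
save(s,'side4.png',(200,80,400,260),3)
"
```

```text
t 15.93 tcp [553.1 209.3 160.1] yaw 13.92 tilt [0.001 0.   ] open 47.6 ff 7.0 F [-0.8 -0.5 -0.8]
(552, 209.4, 140, 14) -> [-1.1 -0.4 20.1] [-0.  -0.1 -0.1]
n 612 x 2/98% [-47.1 -46.8  36.7  38.2] yface med 24.7 slope dydx 0.009 dydz 0.001 at x=0 24.7 z [100.7 179.2]
face -113.5 18 meas -111.5 yaw err deg -20.15 gx [-52.8 -48. ]
face -38.5 243 meas -36.3 yaw err deg 1.15 gx [-51.9  42.8]
face 48.5 333 meas 50.7 yaw err deg 0.58 gx [-52.1  43.5]
face 136 338 meas 133.7 yaw err deg 0.36 gx [-51.5  44.7]
```

View pics/side4.png

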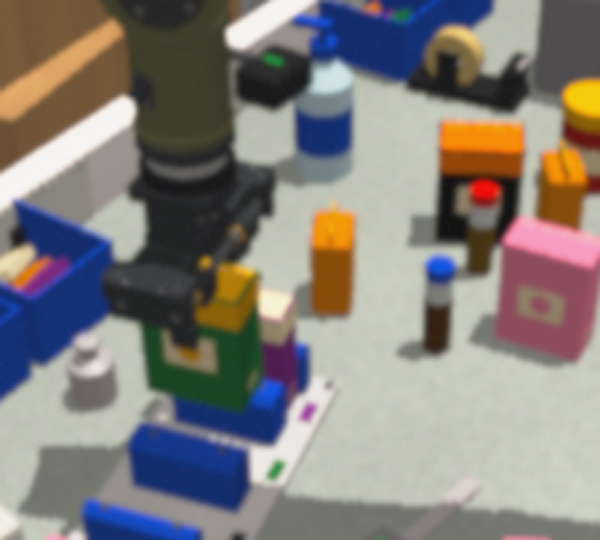

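The green carton is held upright at (205,340) above the middle slot. The purple one stands at (280,330) behind, and the tubes and foil are untouched. I'll lower and check.

>>> {"method": "move_arm", "body": {
  "motion": [
    [-0.6,-0.6,6,0,0,0,0.56],
    [-0.6,-0.6,12,0,0,0,0.56],
    [-0.6,-0.6,17,0,0,0,0.56],
    [-0.6,-0.6,20,0,0,0,0.56],
    [-0.6,-0.6,20,0,0,0,0.56]
  ]
}}

```text
clock: 16.6
tool_pos: [0.5518, 0.2094, 0.1394]
eef_rot: [0.993, 0.121, -0.0, 0.0]
contact_force: [0.2, 0.2, -1.3]
opening: 0.549
finger_force: 7.0
```

```bash
python3 -c "
from h import *
to((551.8,209.9,105,14))
"
```

```text
t 16.6 tcp [551.8 209.4 139.4] yaw 13.91 tilt [-0. -0.] open 48.3 ff 7.0 F [ 0.2  0.2 -1.3]
(551.8, 209.9, 105, 14) -> [ 0.1 -0.5 34.4] [ 0.   0.  -0.1]
```

>>> {"method": "move_arm", "body": {
  "motion": [
    [0,-0.5,6,0,0,0,0.56],
    [0,-0.5,13,0,0,0,0.56],
    [0,-0.5,20,0,0,0,0.56],
    [0,-0.5,27,0,0,0,0.56],
    [0,-0.5,34,0,0,0,0.56]
  ]
}}

```text
clock: 17.23
tool_pos: [0.5518, 0.2099, 0.1051]
eef_rot: [0.993, 0.121, -0.0, 0.0]
contact_force: [-0.3, 0.9, -0.4]
opening: 0.544
finger_force: 7.0
```

>>> {"method": "move_arm", "body": {
  "motion": [
    [0,0,6,0,0,0,0.56],
    [0,0,12,0,0,0,0.56],
    [0,0,18,0,0,0,0.56],
    [0,0,22,0,0,0,0.56],
    [0,0,25,0,0,0,0.56]
  ]
}}

```text
clock: 17.85
tool_pos: [0.5519, 0.21, 0.0805]
eef_rot: [0.993, 0.121, 0.0, 0.0]
contact_force: [-0.4, 0.8, -1.3]
opening: 0.547
finger_force: 7.0
```

>>> {"method": "move_arm", "body": {
  "motion": [
    [0,0,1,0,0,0,0.56],
    [0,0,1.5,0,0,0,0.56],
    [0,0,2,0,0,0,0.56],
    [0,0,2,0,0,0,0.56]
  ]
}}

```text
clock: 18.35
tool_pos: [0.5519, 0.21, 0.0788]
eef_rot: [0.993, 0.121, 0.0, 0.0]
contact_force: [0.2, 0.1, -0.8]
opening: 0.546
finger_force: 7.0
```

>>> {"method": "move_arm", "body": {
  "motion": [
    [0,0,0.6,0,0,0,0.56],
    [0,0,1.2,0,0,0,0.56],
    [0,0,1.6,0,0,0,0.56],
    [0,0,1.6,0,0,0,0.56]
  ]
}}

```text
clock: 18.85
tool_pos: [0.5519, 0.2101, 0.0781]
eef_rot: [0.993, 0.121, 0.0, -0.0]
contact_force: [-1.6, -0.0, 7.0]
opening: 0.542
finger_force: 7.0
```

>>> {"method": "move_arm", "body": {
  "motion": [
    [0,0,0,0,0,0,0.46],
    [0,0,0,0,0,0,0.41],
    [0,0,0,0,0,0,0.36],
    [0,0,-10,0,0,0,0.36],
    [0,0,-35,0,0,0,0.36]
  ]
}}

```text
clock: 19.48
tool_pos: [0.5511, 0.2097, 0.112]
eef_rot: [0.993, 0.121, -0.001, 0.0]
contact_force: [0.0, 0.5, 1.4]
opening: 0.639
finger_force: 0.0
```

>>> {"method": "move_arm", "body": {
  "motion": [
    [0,0,-45,0,0,0,0.36],
    [0,0,-90,0,0,0,0.36],
    [0,0,-120,0,0,0,0.3],
    [-20,25,-127,0,0,0,0.18],
    [-50,60,-127,0,0,0,0.18]
  ]
}}

```text
clock: 20.1
tool_pos: [0.5184, 0.1402, 0.2406]
eef_rot: [0.993, 0.122, 0.002, -0.001]
contact_force: [-0.4, -1.8, 0.3]
opening: 0.82
finger_force: 0.0
```

>>> {"method": "move_arm", "body": {
  "motion": [
    [-35,43,0,0,0,0,0.18],
    [-70,85,0,0,0,0,0.18],
    [-81,137,0,0,0,0,0.18],
    [-92,189,0,0,0,0,0.18],
    [-103,242,0,0,0,0,0.18]
  ]
}}

```text
clock: 20.72
tool_pos: [0.4761, -0.1216, 0.2399]
eef_rot: [0.993, 0.121, 0.001, 0.0]
contact_force: [-0.1, -0.2, 0.4]
opening: 0.819
finger_force: 0.0
```

>>> {"method": "move_arm", "body": {
  "motion": [
    [9,44,0,0,0,-5,0.18],
    [18,88,0,0,0,-10,0.18],
    [25,122,0,0,0,-15.7,0.18],
    [27,131,0,0,0,-15.7,0.18],
    [27,131,0,0,0,-15.7,0.18]
  ]
}}

```text
clock: 21.35
tool_pos: [0.5333, -0.24, 0.2392]
eef_rot: [0.967, 0.255, -0.0, -0.0]
contact_force: [0.3, 1.6, -0.4]
opening: 0.818
finger_force: 0.0
```

```bash
python3 -c "
from h import *
to((532.6,-241.2,130,29.6))
s=snap('top');np.savez('top5.npz',**s);w=cloud(s)*1000
for lo,hi in((90,165),(165,260)):
    m=(w[...,2]>122)&(w[...,2]<138)&(w[...,0]>480)&(w[...,0]<650)&(w[...,1]>lo)&(w[...,1]<hi)
    P=w[m];print(m.sum(),np.median(P[:,2]),cv2.minAreaRect(P[:,:2].astype(np.float32)))
"
```

```text
t 21.35 tcp [ 533.3 -240.   239.2] yaw 29.52 tilt [-0.     0.001] open 72.0 ff 0.0 F [ 0.3  1.6 -0.4]
(532.6, -241.2, 130, 29.6) -> [ -1.2   0.7 109.2] [-0.  -0.  -0.1]
469 130.05492223713412 ((571.3191528320312, 131.68846130371094), (91.48877716064453, 36.700721740722656), 14.201911926269531)
635 129.75387184217712 ((552.8736572265625, 209.77818298339844), (92.6585464477539, 48.51872253417969), 14.37287425994873)
```

Green is in its slot: 1 mm off along, 0.6 mm across, lid at 130 mm. Now the black one.

>>> {"method": "move_arm", "body": {
  "motion": [
    [-0.8,0.5,40,0,0,0,0.18],
    [-0.8,0.5,80,0,0,0,0.18],
    [-0.8,0.5,100,0,0,0,0.18],
    [-0.8,0.5,100,0,0,0,0.18],
    [-0.8,0.5,100,0,0,0,0.18]
  ]
}}

```text
clock: 22.02
tool_pos: [0.5338, -0.2406, 0.1403]
eef_rot: [0.967, 0.256, 0.001, 0.0]
contact_force: [1.2, -0.6, -0.5]
opening: 0.822
finger_force: 0.0
```

```bash
python3 -c "
from h import *
to((532.6,-241.2,67,29.6))
"
```

```text
t 22.02 tcp [ 533.8 -240.6  140.3] yaw 29.67 tilt [ 0.001 -0.   ] open 72.3 ff 0.0 F [ 1.2 -0.6 -0.5]
(532.6, -241.2, 67, 29.6) -> [-1.5 -0.1 73.3] [ 0.  -0.1  0.1]
```

>>> {"method": "move_arm", "body": {
  "motion": [
    [-0.7,0,15,0,0,0,0.18],
    [-0.7,0,35,0,0,0,0.18],
    [-0.7,0,55,0,0,0,0.18],
    [-0.7,0,68,0,0,0,0.18],
    [-0.7,0,72,0,0,0,0.18]
  ]
}}

```text
clock: 22.65
tool_pos: [0.5323, -0.2417, 0.0664]
eef_rot: [0.967, 0.256, -0.0, -0.0]
contact_force: [-0.5, 0.4, -0.7]
opening: 0.822
finger_force: 0.0
```

>>> {"method": "move_arm", "body": {
  "motion": [
    [0,0,0,0,0,0,0.18],
    [0,0,0,0,0,0,0.23],
    [0,0,0,0,0,0,0.28],
    [0,0,0,0,0,0,0.33],
    [0,0,0,0,0,0,0.38]
  ],
  "newtons": 8
}}

```text
clock: 23.28
tool_pos: [0.5329, -0.242, 0.0676]
eef_rot: [0.967, 0.255, 0.0, 0.0]
contact_force: [-0.9, -1.2, 2.0]
opening: 0.68
finger_force: 8.0
```

>>> {"method": "move_arm", "body": {
  "motion": [
    [0,0,0,0,0,0,0.42],
    [0,0,0,0,0,0,0.42],
    [0,0,0,0,0,0,0.42]
  ]
}}

```text
clock: 23.65
tool_pos: [0.533, -0.2421, 0.0675]
eef_rot: [0.967, 0.255, 0.0, 0.0]
contact_force: [0.0, -1.1, 6.3]
opening: 0.683
finger_force: 8.0
```

>>> {"method": "move_arm", "body": {
  "motion": [
    [0,0,-4,0,0,0,0.42],
    [0,0,-15,0,0,0,0.42],
    [0,0,-45,0,0,0,0.42],
    [0,0,-85,0,0,0,0.42],
    [0,0,-125,0,0,0,0.42]
  ]
}}

```text
clock: 24.28
tool_pos: [0.5319, -0.2415, 0.1934]
eef_rot: [0.967, 0.256, -0.0, -0.0]
contact_force: [0.5, -0.4, -2.7]
opening: 0.677
finger_force: 8.0
```

>>> {"method": "move_arm", "body": {
  "motion": [
    [3,-20,-20,0,0,0,0.42],
    [9,-65,-28,0,0,0,0.42],
    [16,-112,-28,0,0,0,0.42],
    [23,-158,-28,0,0,0,0.42],
    [30,-200,-28,0,0,0,0.42]
  ]
}}

```text
clock: 24.9
tool_pos: [0.4587, -0.0515, 0.2205]
eef_rot: [0.967, 0.256, -0.0, -0.0]
contact_force: [0.5, 0.3, -1.9]
opening: 0.684
finger_force: 8.0
```

>>> {"method": "move_arm", "body": {
  "motion": [
    [23,-41,0,0,0,0,0.42],
    [46,-81,0,0,0,0,0.42],
    [82,-118,0,0,0,0,0.42],
    [121,-157,0,0,0,0,0.42],
    [160,-196,0,0,0,0,0.42]
  ]
}}

```text
clock: 25.52
tool_pos: [0.5019, 0.1979, 0.2205]
eef_rot: [0.967, 0.256, -0.0, 0.0]
contact_force: [0.3, -0.9, -3.0]
opening: 0.677
finger_force: 8.0
```

>>> {"method": "move_arm", "body": {
  "motion": [
    [34,-35,0,0,0,4,0.42],
    [62,-64,0,0,0,9,0.42],
    [75,-77,0,0,0,15,0.42],
    [75,-77,0,0,0,15.6,0.42],
    [75,-77,0,0,0,15.6,0.42]
  ]
}}

```text
clock: 26.15
tool_pos: [0.5288, 0.2986, 0.22]
eef_rot: [0.993, 0.122, -0.001, 0.001]
contact_force: [-0.2, -0.1, -3.2]
opening: 0.68
finger_force: 8.0
```

```bash
python3 -c "
from h import *
to((529.6,300.2,150,14))
"
```

```text
t 26.15 tcp [528.8 298.6 220. ] yaw 14.03 tilt [-0.001 -0.002] open 59.8 ff 8.0 F [-0.2 -0.1 -3.2]
(529.6, 300.2, 150, 14) -> [ 1.3 -1.5 70. ] [0.1 0.1 0. ]
```

>>> {"method": "move_arm", "body": {
  "motion": [
    [0.6,-0.7,12,0,0,0,0.42],
    [0.6,-0.7,32,0,0,0,0.42],
    [0.6,-0.7,55,0,0,0,0.42],
    [0.6,-0.7,70,0,0,0,0.42],
    [0.6,-0.7,75,0,0,0,0.42]
  ]
}}

```text
clock: 26.78
tool_pos: [0.5292, 0.3003, 0.1439]
eef_rot: [0.993, 0.122, -0.001, 0.001]
contact_force: [-0.2, 0.2, -2.8]
opening: 0.678
finger_force: 8.0
```

>>> {"method": "move_arm", "body": {
  "motion": [
    [0,0,0,0,0,0,0.42],
    [0,0,0,0,0,0,0.42],
    [0,0,0,0,0,0,0.42]
  ]
}}

```text
clock: 27.15
tool_pos: [0.5301, 0.3014, 0.1458]
eef_rot: [0.993, 0.122, 0.001, -0.0]
contact_force: [0.7, 0.3, -2.9]
opening: 0.68
finger_force: 8.0
```

```bash
python3 -c "
from h import *
to((529.6,300.2,110,14))
s=snap('side'); np.savez('side6.npz',**s)
st=r.get_state();p=np.array(st['tool_pos'])*1000;held(s,0,180,0,14,p,p[2]-60,p[2]-5,0);bars(s)
save(s,'side6.png',(200,80,400,260),3)
"
```

```text
t 27.15 tcp [530.1 301.4 145.8] yaw 14.01 tilt [0.001 0.001] open 59.9 ff 8.0 F [ 0.7  0.3 -2.9]
(529.6, 300.2, 110, 14) -> [-0.8  1.1 35.8] [-0.  -0.1  0. ]
n 816 x 2/98% [-47.8 -47.4  39.3  41.8] yface med 30.6 slope dydx 0.445 dydz -0.015 at x=0 26.0 z [ 86.4 140. ]
face -113.5 14 meas -111.5 yaw err deg -15.46 gx [-52.2 -48.1]
face -38.5 35 meas -37.4 yaw err deg 35.76 gx [-52.1 -45. ]
face 48.5 102 meas 50.6 yaw err deg 9.48 gx [-52.2 -22.1]
face 136 344 meas 133.8 yaw err deg 0.42 gx [-51.3  43.3]
```

View pics/side6.png

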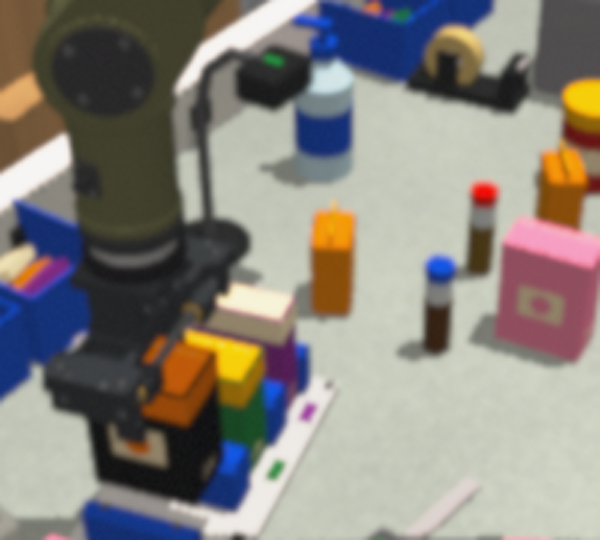

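The black carton hangs upright at (155,430) above the wide slot, with the green and purple ones standing behind it and the tubes and foils in place. The face reads 30.6 mm (30 expected plus the known 0.7). Lowering.

>>> {"method": "move_arm", "body": {
  "motion": [
    [-0.5,0.8,5,0,0,0,0.42],
    [-0.5,0.8,10,0,0,0,0.42],
    [-0.5,0.8,16,0,0,0,0.42],
    [-0.5,0.8,23,0,0,0,0.42],
    [-0.5,0.8,30,0,0,0,0.42]
  ]
}}

```text
clock: 27.82
tool_pos: [0.5293, 0.3002, 0.1145]
eef_rot: [0.993, 0.122, -0.0, 0.0]
contact_force: [0.0, 0.3, -2.7]
opening: 0.678
finger_force: 8.0
```

>>> {"method": "move_arm", "body": {
  "motion": [
    [0,0,7,0,0,0,0.42],
    [0,0,15,0,0,0,0.42],
    [0,0,23,0,0,0,0.42],
    [0,0,30,0,0,0,0.42],
    [0,0,34.5,0,0,0,0.42]
  ]
}}

```text
clock: 28.45
tool_pos: [0.5293, 0.3002, 0.0801]
eef_rot: [0.993, 0.122, -0.0, 0.0]
contact_force: [-0.0, -0.3, -3.3]
opening: 0.679
finger_force: 8.0
```

>>> {"method": "move_arm", "body": {
  "motion": [
    [0,0,0.6,0,0,0,0.42],
    [0,0,1.2,0,0,0,0.42],
    [0,0,1.5,0,0,0,0.42],
    [0,0,1.5,0,0,0,0.42]
  ]
}}

```text
clock: 28.95
tool_pos: [0.5295, 0.3004, 0.0793]
eef_rot: [0.993, 0.122, 0.0, -0.0]
contact_force: [-0.5, 1.0, -2.2]
opening: 0.68
finger_force: 8.0
```

>>> {"method": "move_arm", "body": {
  "motion": [
    [0,0,0.6,0,0,0,0.42],
    [0,0,1.2,0,0,0,0.42],
    [0,0,1.5,0,0,0,0.42],
    [0,0,1.5,0,0,0,0.42]
  ]
}}

```text
clock: 29.45
tool_pos: [0.5294, 0.3003, 0.0776]
eef_rot: [0.993, 0.122, 0.0, 0.0]
contact_force: [0.5, 0.4, -2.8]
opening: 0.678
finger_force: 8.0
```

>>> {"method": "move_arm", "body": {
  "motion": [
    [0,0,0.5,0,0,0,0.42],
    [0,0,1,0,0,0,0.42],
    [0,0,1,0,0,0,0.42]
  ]
}}

```text
clock: 29.82
tool_pos: [0.5294, 0.3003, 0.0775]
eef_rot: [0.993, 0.122, 0.0, -0.0]
contact_force: [-2.5, -1.9, 6.1]
opening: 0.682
finger_force: 8.0
```

>>> {"method": "move_arm", "body": {
  "motion": [
    [0,0,0,0,0,0,0.3],
    [0,0,0,0,0,0,0.25],
    [0,0,0,0,0,0,0.2],
    [0,0,-10,0,0,0,0.2],
    [0,0,-35,0,0,0,0.2]
  ]
}}

```text
clock: 30.45
tool_pos: [0.5287, 0.2999, 0.1115]
eef_rot: [0.993, 0.122, -0.001, 0.001]
contact_force: [0.3, 0.2, 0.7]
opening: 0.799
finger_force: 0.0
```

>>> {"method": "move_arm", "body": {
  "motion": [
    [0,0,-45,0,0,0,0.2],
    [0,0,-90,0,0,0,0.2],
    [0,0,-125,0,0,0,0.2],
    [-40,15,-130,0,0,0,0.2],
    [-80,50,-130,0,0,0,0.2]
  ]
}}

```text
clock: 31.08
tool_pos: [0.4633, 0.2337, 0.243]
eef_rot: [0.992, 0.124, 0.001, -0.001]
contact_force: [0.6, -1.1, 0.7]
opening: 0.802
finger_force: 0.0
```

>>> {"method": "move_arm", "body": {
  "motion": [
    [-10,55,0,0,0,0,0.2],
    [-20,110,0,0,0,0,0.2],
    [-25,165,0,0,0,0,0.2],
    [-25,200,0,0,0,0,0.2],
    [-25,200,0,0,0,0,0.2]
  ]
}}

```text
clock: 31.7
tool_pos: [0.4886, 0.0289, 0.2422]
eef_rot: [0.993, 0.119, 0.001, 0.001]
contact_force: [0.2, 0.4, -0.2]
opening: 0.796
finger_force: 0.0
```

```bash
python3 -c "
from h import *
to()
s=snap('top');np.savez('top7.npz',**s);w=cloud(s)*1000
u=np.array([-.2385,.9711]);x=np.array([.9711,.2385])
for lo,hi,g in((90,165,-93),(165,255,-12),(255,350,81)):
    m=(w[...,2]>122)&(w[...,2]<138)&(w[...,0]>460)&(w[...,0]<650)&(w[...,1]>lo)&(w[...,1]<hi)
    P=w[m];q=cv2.minAreaRect(P[:,:2].astype(np.float32));d=np.array(q[0])-np.array([549.2,220.6])-g*u;print(m.sum(),np.median(P[:,2]).round(1),np.round(q[1],1),round(q[2],1),'along',(d@x).round(1),'across',(d@u).round(1))
a=s['frame'];save(s,'top7.png',k=1.25)
"
```

```text
t 31.7 tcp [488.6  28.9 242.2] yaw 13.64 tilt [ 0.001 -0.002] open 70.1 ff 0.0 F [ 0.2  0.4 -0.2]
325 130.0 [69.3 36.9] 14.0 along 11.5 across 1.6
627 130.0 [91.5 49.2] 14.5 along 0.6 across 1.0
796 129.8 [92.3 61.9] 13.9 along -0.1 across 0.6
```

View pics/top7.png

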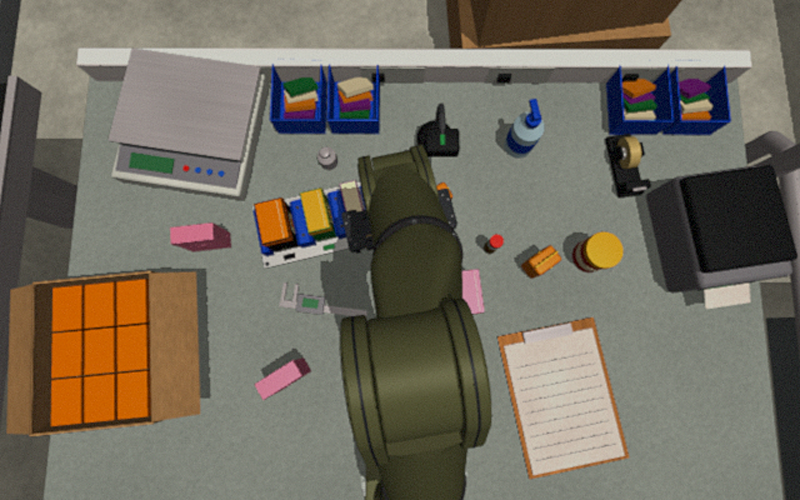

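Orange (272,222), gold (316,212) and cream (351,197) lids all sit in the gauge in the right order, at 130 mm height and squared to it. The cream lid is partly hidden by the arm, but it was measured centred earlier. The arm is clear, so I let it settle and hand in.

>>> {"method": "move_arm", "body": {
  "motion": [
    [0,0,0,0,0,0,0.2],
    [0,0,0,0,0,0,0.2],
    [0,0,0,0,0,0,0.2]
  ]
}}

```text
clock: 32.12
tool_pos: [0.4879, 0.0333, 0.2416]
eef_rot: [0.992, 0.123, -0.0, -0.0]
contact_force: [-0.1, 0.1, -0.2]
opening: 0.795
finger_force: 0.0
```

```bash
python3 -c "
from h import *
to(); print(finish_job())"
```

```text
t 32.12 tcp [487.9  33.3 241.6] yaw 14.12 tilt [-0.  0.] open 69.9 ff 0.0 F [-0.1  0.1 -0.2]
the job is handed in; nothing more can be done
None
```

All three cartons stand upright, fully down and released in their own slots, about 1 mm off centre by my measurements, and the job was handed in at about 32 s; no verdict came back.

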